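# Reset the vent stay to its middle hole

## Task

Open the flap of the bench vent box one step wider: take the flat stay bar by its black grip, lift it clear of the pin on the box top while its eye stays on the flap's post, and draw it towards the flap so that its middle hole drops over the pin. Leave the bar lying flat on the box with the eye still on the post.

Things in the scene. Friction and masses are not known exactly. Their poses are not given: they have to be found in the camera images.
- stay: Loose flat metal bar 224 x 40 x 6 mm, 0.11 kg, lying on the grey vent box (top 100 mm above the table). Origin: centre of its MIDDLE pin hole, underside; x along the bar from eye to grip, z up. Eye (20 mm) at x -100 mm; 24 mm pin holes at -40, 0, +40 mm. At first the pin is in the -40 hole. Shifting the bar 40 mm along its -x, unturned, brings the middle hole to the pin.
- stay_grip (a point): Centre of the top of the stay's upright black grip block, 83 mm from the stay's origin along its x and 44 mm above the bar's underside. The block is 36 mm long along the bar, 16 mm wide across it and stands 38 mm above the bar, which sticks out 12 mm on each side of its foot.
- stay_eye (a point): Centre of the stay's eye, on the bar's underside, 100 mm from the stay's origin along its -x. The eye lies round the flap's post and must stay there.
- pin_foot (a point): Foot of the fixed steel pin on the vent box's top surface. The pin is 8 mm in diameter with a tapered tip, 16 mm tall, so the bar must rise more than 16 mm to leave it; 22 to 35 mm is right.
- post_foot (a point): Point on the axis of the upright post on the flap's free end, level with the box top. The post is an 8 mm steel rod that stands 54 mm above this level; a bar lifted higher than that comes off it. It moves with the flap on a circle of 170 mm radius; during the 40 mm shift it stays within the eye's play.
- flap (a joint): Angle (rad) of the vent box's front flap about a vertical hinge at the box's front left corner: 0 shut, growing as its free end swings out towards the robot, at most 1.2. Moves easily (under 1 N at the post) and stays where it is left. About 0.12 with the pin in the hole next to the eye, 0.35 in the middle hole, 0.6 in the hole next to the grip.
There are look-alikes about, which are no part of the job. There is more than one size of the stay; the one meant has the size given above.

How it is judged:
On the way:
1. the stay is lifted clear of the pin with its eye still round the post (z of stay in the frame of pin_foot above 0.0165 m and horizontal distance between stay_eye and post_foot below 0.014 m), for 0.1 s.
At the end, for the whole second after the job is handed in: The pin stands in the stay's middle hole (hole centre within 13 mm of the pin), the bar lies flat on the box top (within 3 mm and 0.06 rad) and at rest, its eye is still round the flap's post (eye centre within 12 mm of the post), and the flap stands at 0.23 to 0.48 rad (horizontal distance between stay and pin_foot below 0.013 m and z of stay in the frame of pin_foot below 0.003 m and angle between stay's own z axis and vertical below 0.06 rad and horizontal distance between stay_eye and post_foot below 0.012 m and value of joint flap between 0.23 and 0.48 rad and linear speed of stay below 0.01 m/s); the robot touches nothing.
It also fails if it takes over 32 s, if anything falls off the work surface, if the arm or the gripper's body presses on something with over 40 N, if the wrist force passes 120 N, or if a joint passes its speed limit or range.

## Robot

A 6-joint arm with a two-finger parallel gripper is mounted at the origin on a cart in front of the work surface, level with it; the furniture and walls round the work are solid. World frame = base frame: x ahead of the robot, y to its left, z up, the work surface at z = 0. Lengths are in m, angles in rad, forces in N, time in s.
With the tool pointing down it reaches from about 0.375 to 0.9 m from the base axis. Payload 3.1 kg.
Tool frame: the origin (TCP) lies midway between the tips of the shut fingers; the grasp point (between the pads) lies 19 mm behind it; z points along the fingers, y is the direction in which the jaws open and shut (so a half turn about z gives the same grasp; the last joint's range is limited). The gripper opens to 85 mm and grips with 20 to 120 N. Pads are 22 mm wide; open, the fingers measure 114 mm over their backs; the gripper's body (76 mm by 85 mm) begins 54 mm behind the grasp point. The pads swing forward as they close: fully open they stand 13 mm farther back than shut.
Start: joints at [-1.47, 0.527, 1.433, -0, 1.181, -0.178], TCP at [0.173, -0.601, 0.231] pointing down, gripper open.
Joint ranges: [-3.08, 3.08], [-0.75, 2.2], [0.22, 2.44], [-1.43, 4.57], [0, 2.65], [-2.85, 2.85]. Speed limits (rad/s): [2.79, 2.79, 3.14, 3.14, 3.14, 3.14].

## Interface

Orientations are given as a unit quaternion [x, y, z, w].
In Python, from station import manip gives the robot as it stands. The module is installed in compiled form; this text tells all that it offers.
- The arm moves only by the tool drive_tool, never from a script. Its argument "deltas" is one flat list of numbers, 4 for each row, row after row: the shift along the tool's x, y, z in cm, then the turn about the tool's z in degrees. A call has 1 to 12 rows; each row is the pose to reach, as a shift and turn from the pose measured when the call began, along the tool's axes at that moment; what a row does not reach only later rows make up. A row lasts 1/10 s, in which the tool goes at most 50 mm and 8.59 degrees, less where a joint would pass 70% of its speed; a pose out of reach is approached as far as the arm can. A call with a gripper value outside its range is refused whole. "hand" is the finger opening in cm, from 0 to 8.54, set as the call begins (left out, the last holds). The fingers move at their own pace and stop on an object; "squeeze" is the grip in N (left out, the last holds). Time passes only in rows, so rows that repeat a pose let the fingers close. It gives the time, the measured TCP pose, the force and the opening at its end, in the units of the state.
- manip.sense(): the state, without advancing time (a new reading comes with each control period).
- manip.snapshot(name): name is "scene" or "top"; returns a dict with "frame" (420x560x3 uint8, red, green, blue), "depth" (420x560 float32, m along the optical axis (not along the pixel's ray), 0 where there is no reading), "fx", "fy", "cx", "cy" (pixels), "k1" (the pictures are not rectified: a ray, as slopes to the right and down, at radius r is drawn at 1 + k1 r^2 times it, then the intrinsics apply), "R" (3x3) and "t" (3): a world point X has camera coordinates R X + t. Camera axes: x right, y down, z forward; pixel columns grow to the right and rows downward; lengths in m; the calibration is good to about 2 mm. A picture is of the moment at which its call begins.
- manip.sign_off(): hands the job in, once; it reports no verdict.
The state is a dict: "t": time; "q": joint angles; "qd": joint speeds; "tau": joint torques, N m; "tcp_pos": TCP position; "tool_rot": TCP orientation; "force": force on the tool from outside, world axes, zero at the start; "ft_torque": the same for the moment, N m; "finger_gap": opening from 0.0 (shut) to 1.0 (fully open).
Only numpy, scipy, OpenCV 4.12 (cv2) and the standard library are available. Lean on these libraries where they do the work, as an engineer would, in place of code of your own. Each camera call takes 0.05 s, during which the arm holds its last target.

## Working session

There is one attempt and no reset: what is moved stays moved. The work goes in short steps, Python scripts to look and compute and a tool call to move; the robot and the scene stay as the last step left them, time stands still between calls to the robot, and variables do not carry over. Pictures are saved under pics/ and viewed, and the job is handed in when it is done.

Besides the shell and the picture viewer there is one more tool, called in YAML: its name, and indented under it one key for each argument. drive_tool: Moves the arm, as the interface text tells. Its arguments: {"type":"object","properties":{"deltas":{"type":"array"},"hand":{"type":"number"},"squeeze":{"type":"number"}},"required":["deltas"]}

```bash
mkdir -p pics && cat > h.py <<'E'
import numpy as np, cv2, pickle
from station import manip
def snap(n,save):
    s=manip.snapshot(n); pickle.dump(s,open(save+'.pkl','wb'))
    cv2.imwrite('pics/'+save+'.png',cv2.cvtColor(s['frame'],cv2.COLOR_RGB2BGR)); return s
def und(s,u,v):
    a=np.array([(u-s['cx'])/s['fx'],(v-s['cy'])/s['fy']],float); b=a.copy()
    for _ in range(20): b=a/(1+s['k1']*(b@b))
    return b
def pt(s,u,v,d=None):
    if d is None: d=s['depth'][int(round(v)),int(round(u))]
    b=und(s,u,v); return np.array(s['R']).T@(np.array([b[0]*d,b[1]*d,d])-s['t'])
def onz(s,u,v,z):
    b=und(s,u,v); R=np.array(s['R']); r=R.T@np.array([b[0],b[1],1]); c=-R.T@np.array(s['t'])
    return c+r*(z-c[2])/r[2]
def proj(s,X):
    c=np.array(s['R'])@X+s['t']; b=c[:2]/c[2]; b=b*(1+s['k1']*(b@b)); return b*[s['fx'],s['fy']]+[s['cx'],s['cy']]
E
python3 - <<'E'
from h import *
for n in('scene','top'):
    s=snap(n,n+'0'); print(n,s['fx'],s['k1'],-np.array(s['R']).T@s['t'])
print(manip.sense())
E
```

```text
scene 439.6032422316062 -0.005970207200430242 [-0.03034946  0.48849683  0.59936419]
top 442.514507456101 0.002046758637764548 [0.42612816 0.06777568 0.95459145]
{'t': 0.1, 'q': array([-1.46949390e+00,  5.28382381e-01,  1.43378255e+00,  1.83801033e-05,
        1.18140275e+00, -1.78522038e-01]), 'qd': array([-5.88573232e-05, -2.09190932e-03, -3.23654403e-03,  1.79835766e-03,
        4.83716855e-04,  7.75099369e-05]), 'tau': array([ 2.46375948e-04, -4.43304098e+01, -1.78585929e+01, -2.96029120e-04,
        3.86124157e-03, -5.91216121e-06]), 'tcp_pos': array([ 0.17257032, -0.60002967,  0.23042317]), 'tool_rot': array([ 9.90228244e-01,  1.39452677e-01,  4.66103890e-05, -9.86445948e-04]), 'force': array([ 0.51588205,  0.61097018, -0.10718581]), 'ft_torque': array([ 0.01015773,  0.01601728, -0.04726069]), 'finger_gap': 0.998781568305353}
```

View pics/scene0.png

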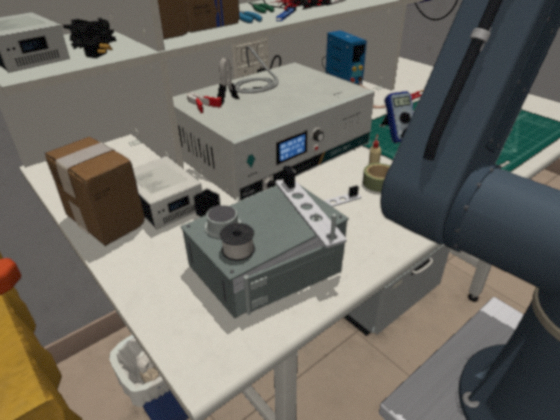

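View pics/top0.png

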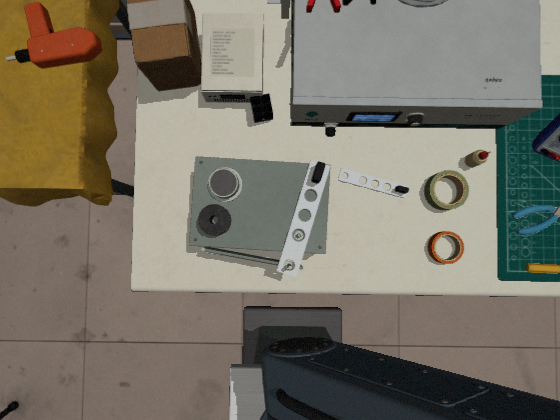

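The top view shows two candidates. One is the large bar on the grey box, with its grip at (318,172), pin at (299,235) and eye at (289,266). The other is a small bar on the table around (372,182), and there is also a loose black block at (262,108). I take the large bar, because it lies on the box with the pin and post through it. I'll confirm that in an enlarged crop and measure it.

```bash
python3 - <<'E'
from h import *
s=pickle.load(open('top0.pkl','rb'))
im=cv2.cvtColor(s['frame'],cv2.COLOR_RGB2BGR)
cv2.imwrite('pics/crop0.png',cv2.resize(im[150:285,250:420],None,fx=4.4,fy=4.4,interpolation=cv2.INTER_CUBIC))
d=s['depth']
# grip top: points z .135-.155 in roi
P=[];B=[]
for v in range(150,285):
  for u in range(260,345):
    if d[v,u]>0:
      p=pt(s,u,v)
      if .132<p[2]<.16 and v<195: P.append([*p,u,v])
      if s['frame'][v,u].min()>175 and .09<p[2]<.125: B.append(p)
P=np.array(P);B=np.array(B)
print(len(P),P.mean(0),P.min(0),P.max(0)); 
g=cv2.minAreaRect((P[:,:2]*1000).astype(np.float32)); print('grip',g)
print('bar',len(B),cv2.minAreaRect((B[:,:2]*1000).astype(np.float32)),np.median(B[:,2]))
for u,v in((210,240),(310,240),(250,180)): print(pt(s,u,v))
print('small',onz(s,340,170,.006),onz(s,408,192,.006))
E
```

```text
171 [ 5.47997288e-01 -1.08773373e-02  1.42690843e-01  3.18187135e+02
  1.71444444e+02] [ 5.30529254e-01 -2.15723220e-02  1.33067382e-01  3.12000000e+02
  1.62000000e+02] [5.65999000e-01 2.82931622e-04 1.46711268e-01 3.24000000e+02
 1.81000000e+02]
grip ((548.79443359375, -11.406025886535645), (15.898844718933105, 35.67527389526367), 73.35778045654297)
bar 1397 ((463.5742492675781, 13.449356079101562), (39.046241760253906, 223.76673889160156), 73.6952133178711) 0.10569959432984574
[0.41842062 0.19246119 0.09880485]
[ 4.21158445e-01 -3.88732466e-04  1.00896280e-01]
[0.53565455 0.11714676 0.10094961]
small [ 0.57232935 -0.07116808  0.006     ] [ 0.52676892 -0.21791576  0.006     ]
```

View pics/crop0.png

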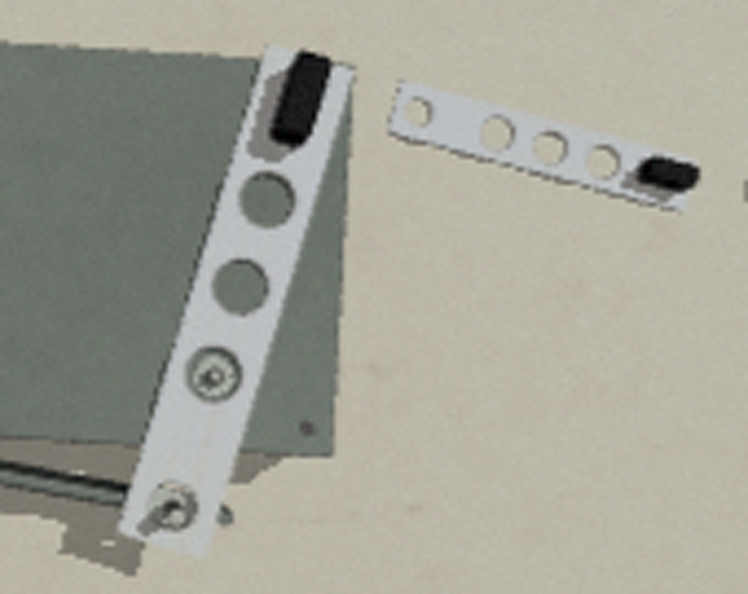

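The crop shows the large bar measures 224 x 39 mm, at heading about -16.3°. The pin is in the hole next to the eye (crop 213,375) and the post is in the eye (176,508). The bar on the right is only about 150 mm long, so it is the look-alike. Next I work out the moves.

```bash
python3 - <<'E'
from h import *
from scipy.spatial.transform import Rotation as Ro
s=pickle.load(open('top0.pkl','rb'));c=pickle.load(open('scene0.pkl','rb'))
print('pin',onz(s,298.4,235.2,.116),'post',onz(s,290,265.5,.154))
print('instr',[ (pt(s,u,v)) for u,v in((330,120),(420,120),(330,131),(330,105))])
print('holes mid,far',onz(s,250+241/4.4,150+287/4.4,.106),onz(s,250+268/4.4,150+200/4.4,.106))
G=np.array([.5488,-.0114,.144]);d=np.array([.960,-.281,0])
# scene-view grip check
P=[]
for v in range(160,195):
  for u in range(275,305):
    p=pt(c,u,v) if c['depth'][v,u]>0 else None
    if p is not None and .138<p[2]<.15 and c['frame'][v,u].max()<70: P.append(p)
P=np.array(P); print(len(P), P.mean(0) if len(P) else '', proj(c,G))
if len(P): print(cv2.minAreaRect((P[:,:2]*1000).astype(np.float32)))
st=manip.sense(); R=Ro.from_quat(st['tool_rot']).as_matrix(); print(R.round(3))
print('to grip above z .21', R.T@(np.array([.5488,-.0114,.22])-st['tcp_pos'])*100)
E
```

```text
pin [0.43000768 0.02287228 0.116     ] post [0.37510952 0.03940789 0.154     ]
instr [array([ 0.66402281, -0.04085899,  0.06995071]), array([ 0.65129801, -0.204486  ,  0.12651032]), array([ 0.64613582, -0.04337202,  0.05098743]), array([ 0.66417252, -0.02825582,  0.17079778])]
holes mid,far [0.46853527 0.01054149 0.106     ] [ 0.50680294 -0.00085719  0.106     ]
83 [ 0.54484152 -0.00866516  0.1422256 ] [288.62182448 168.38253829]
((547.09814453125, -9.65838623046875), (15.525391578674316, 34.95851135253906), 74.21025848388672)
[[ 0.961  0.276 -0.   ]
 [ 0.276 -0.961  0.002]
 [ 0.    -0.002 -1.   ]]
to grip above z .21 [ 52.41604008 -46.18069406   1.15119771]
```

drive_tool:
  deltas: [2,-1.8,0,2,5.5,-4.9,0,4,9,-8,0,6,12.5,-11,0,8,16,-14,0,10,19.5,-17,0,12,23,-20,0,14,26.5,-23.2,0,16,30,-26.4,0,18,33,-29,0,20,36,-31.6,0,22,38,-33.4,0,24]
  hand: 8

```text
t: 1.3
tcp_pos: [0.4462, -0.1716, 0.231]
tool_rot: [0.998, -0.069, -0.0, -0.001]
force: [0.0, 0.0, 0.2]
finger_gap: 0.937
```

```bash
cat >> h.py <<'E'
from scipy.spatial.transform import Rotation as Ro
def rel(X,head=None):
    st=manip.sense(); R=Ro.from_quat(st['tool_rot']).as_matrix()
    h=np.degrees(np.arctan2(R[1,0],R[0,0]))
    print('t',st['t'],'tcp',st['tcp_pos'].round(4),'head',h.round(2),'q',st['q'].round(2),'gap',st['finger_gap'],'F',st['force'].round(1))
    print('delta cm',(R.T@(np.array(X)-st['tcp_pos'])*100).round(2),'turn',None if head is None else round(h-head,2), 'zax',R[:,2].round(4))
E
python3 -c "
from h import *
rel([.548,-.0105,.2],-16.2)"
```

```text
t 1.3 tcp [ 0.4462 -0.1716  0.231 ] head -7.95 q [-0.6   0.33  1.79  0.    1.02  1.11] gap 0.9367311813591261 F [0.  0.  0.2]
delta cm [  7.86 -17.35   3.14] turn 8.25 zax [-6.0e-04  2.8e-03 -1.0e+00]
```

drive_tool:
  deltas: [1.6,-3.5,0.2,2,3.2,-7,0.5,4,4.8,-10.6,1,6,6.4,-14,1.6,8,7.4,-16.4,2.2,8.3,7.9,-17.4,2.6,8.3,7.9,-17.4,2.6,8.3,7.9,-17.4,2.6,8.3]
  hand: 5

```text
t: 2.1
tcp_pos: [0.5479, -0.0108, 0.2052]
tool_rot: [0.99, -0.141, -0.001, -0.001]
force: [-0.1, -0.9, -0.5]
finger_gap: 0.59
```

```bash
python3 -c "
from h import *
rel([.548,-.0105,.113],-16.2)
snap('top','top1');snap('scene','scene1')
a=cv2.imread('pics/top1.png')[120:290,220:400];b=cv2.imread('pics/scene1.png')[120:290,220:400]
cv2.imwrite('pics/c1.png',cv2.resize(np.hstack([a,b]),None,fx=2.2,fy=2.2,interpolation=cv2.INTER_CUBIC))
"
```

```text
t 2.1 tcp [ 0.5479 -0.0108  0.2052] head -16.25 q [-0.22  0.46  1.65  0.    1.03  1.63] gap 0.589546913266643 F [-0.1 -0.9 -0.5]
delta cm [ 0.03 -0.02  9.22] turn -0.05 zax [-0.0018  0.0024 -1.    ]
```

View pics/c1.png

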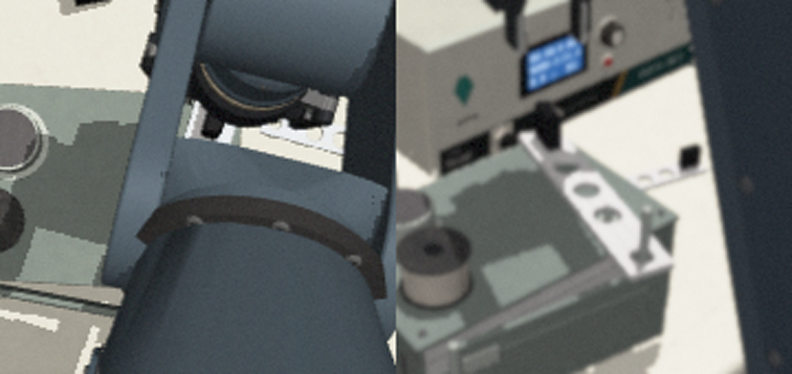

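The right-hand scene crop shows the open fingers straddling the grip block at (545,120). The top view is blocked by the arm. Next is the descent.

drive_tool:
  deltas: [0,0,2.5,0,0,0,5,0,0,0,7,0,0,0,8.2,0,0,0,8.8,0,0,0,9.1,0,0,0,9.1,0,0,0,9.1,0]

```text
t: 3.0
tcp_pos: [0.5485, -0.0113, 0.1154]
tool_rot: [0.99, -0.142, 0.0, -0.001]
force: [0.3, -0.6, 0.2]
finger_gap: 0.588
```

```bash
python3 -c "
from h import *
rel([.548,-.0105,.113],-16.2)
snap('scene','scene2')
b=cv2.imread('pics/scene2.png')[120:270,220:380]
cv2.imwrite('pics/c2.png',cv2.resize(b,None,fx=4,fy=4,interpolation=cv2.INTER_CUBIC))
"
```

```text
t 3.0 tcp [ 0.5485 -0.0113  0.1154] head -16.33 q [-0.23  0.59  1.73  0.    0.82  1.63] gap 0.5875568895723338 F [ 0.3 -0.6  0.2]
delta cm [-0.07 -0.06  0.24] turn -0.13 zax [ 8.e-04  2.e-03 -1.e+00]
```

View pics/c2.png

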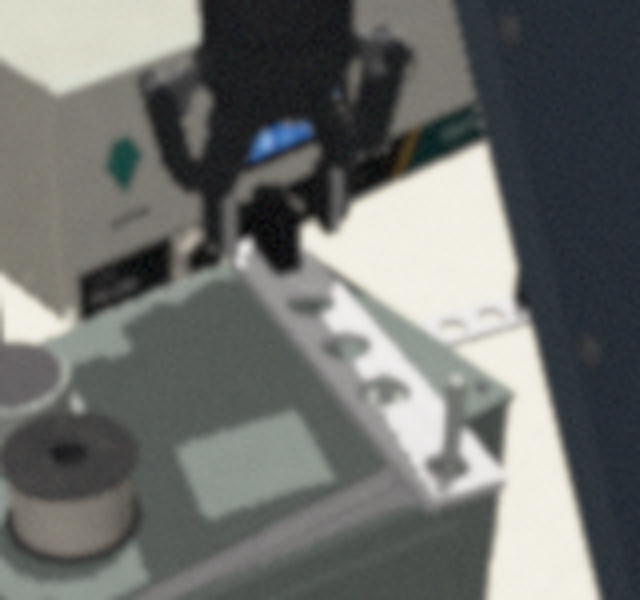

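The crop shows the fingers on both sides of the block (275,230), with clearance above the bar. Now I close them.

drive_tool:
  deltas: [0,0,0,0,0,0,0,0,0,0,0,0,0,0,0,0,0,0,0,0,0,0,0,0,0,0,0,0,0,0,0,0]
  hand: 0.8
  squeeze: 70

```text
t: 3.85
tcp_pos: [0.549, -0.0113, 0.116]
tool_rot: [0.99, -0.142, 0.001, -0.001]
force: [0.5, -0.3, 5.9]
finger_gap: 0.173
```

```bash
python3 -c "
from h import *
rel([.548,-.0105,.143],-16.2)"
```

```text
t 3.85 tcp [ 0.549  -0.0113  0.116 ] head -16.32 q [-0.23  0.59  1.73  0.    0.82  1.63] gap 0.1734801878568257 F [ 0.5 -0.3  5.9]
delta cm [-0.12 -0.05 -2.7 ] turn -0.12 zax [ 0.0021  0.0017 -1.    ]
```

drive_tool:
  deltas: [0,0,-0.5,0,0,0,-1.1,0,0,0,-1.7,0,0,0,-2.3,0,0,0,-2.8,0,0,0,-2.8,0,0,0,-2.8,0,0,0,-2.8,0]

```text
t: 4.65
tcp_pos: [0.5487, -0.0113, 0.1438]
tool_rot: [0.99, -0.142, 0.001, -0.001]
force: [-0.0, -0.2, -0.8]
finger_gap: 0.175
```

```bash
python3 -c "
from h import *
rel([.549-.0384,-.0113+.0112,.143],-16.2)
snap('scene','scene3');snap('top','top3')
b=cv2.imread('pics/scene3.png')[120:270,220:380]
cv2.imwrite('pics/c3.png',cv2.resize(b,None,fx=4,fy=4,interpolation=cv2.INTER_CUBIC))
s=pickle.load(open('scene3.pkl','rb'))
B=[]
for v in range(120,270):
  for u in range(260,345):
    if s['depth'][v,u]>0 and s['frame'][v,u].min()>150:
      p=pt(s,u,v)
      if .115<p[2]<.15 and p[0]<.56: B.append(p)
B=np.array(B);print(len(B))
A=np.c_[B[:,:2]-[.46,.01],np.ones(len(B))];print(np.linalg.lstsq(A,B[:,2],rcond=None)[0]);print(cv2.minAreaRect((B[:,:2]*1000).astype(np.float32)))
"
```

```text
t 4.65 tcp [ 0.5487 -0.0113  0.1438] head -16.32 q [-0.23  0.55  1.71  0.    0.89  1.63] gap 0.17460479850471175 F [-0.  -0.2 -0.8]
delta cm [-3.97 -0.    0.08] turn -0.12 zax [ 0.0016  0.0018 -1.    ]
736
[-0.00062604  0.0047531   0.13262867]
((454.7103576660156, 15.282981872558594), (38.716861724853516, 210.73570251464844), 74.12422180175781)
```

View pics/c3.png

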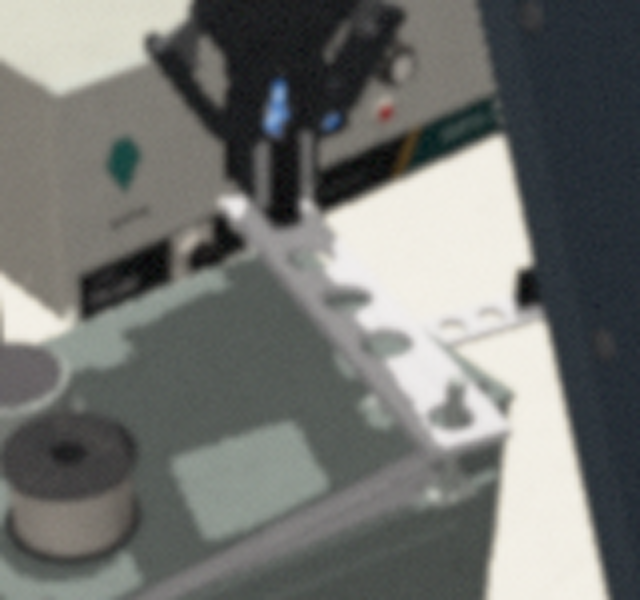

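The crop shows the bar lifted level by about 26 mm. The post still stands through the eye at (455,405) and the hole is clear of the pin. Now I draw the bar 40 mm along -x.

drive_tool:
  deltas: [-0.4,0,0,0,-0.9,0,0,0,-1.4,0,0,0,-1.9,0,0,0,-2.4,0,0,0,-2.9,0,0,0,-3.4,0,0,0,-3.8,-0.05,0,0,-4,-0.05,0,0,-4,-0.05,0,0,-4,-0.05,0,0,-4,-0.05,0,0]

```text
t: 5.95
tcp_pos: [0.5107, 0.0004, 0.1437]
tool_rot: [0.99, -0.142, 0.001, -0.001]
force: [0.2, -0.5, -1.8]
finger_gap: 0.172
```

```bash
python3 -c "
from h import *
rel([.549-.0384,-.0113+.0112,.116],-16.2)
snap('scene','scene4');snap('top','top4')
b=cv2.imread('pics/scene4.png')[120:270,220:380]
cv2.imwrite('pics/c4.png',cv2.resize(b,None,fx=4,fy=4,interpolation=cv2.INTER_CUBIC))
s=pickle.load(open('scene4.pkl','rb'))
for z,X in((.1,(.43,.0229)),(.116,(.43,.0229))): 
  p=proj(s,np.array([*X,z])); print('pin crop',z,(p-[220,120])*4+2)
"
```

```text
t 5.95 tcp [5.107e-01 4.000e-04 1.437e-01] head -16.32 q [-0.22  0.51  1.8   0.    0.83  1.63] gap 0.17194930990675075 F [ 0.2 -0.5 -1.8]
delta cm [0.   0.05 2.77] turn -0.12 zax [ 0.0016  0.0018 -1.    ]
pin crop 0.1 [386.86130882 400.50073411]
pin crop 0.116 [388.18546814 372.94698704]
```

View pics/c4.png

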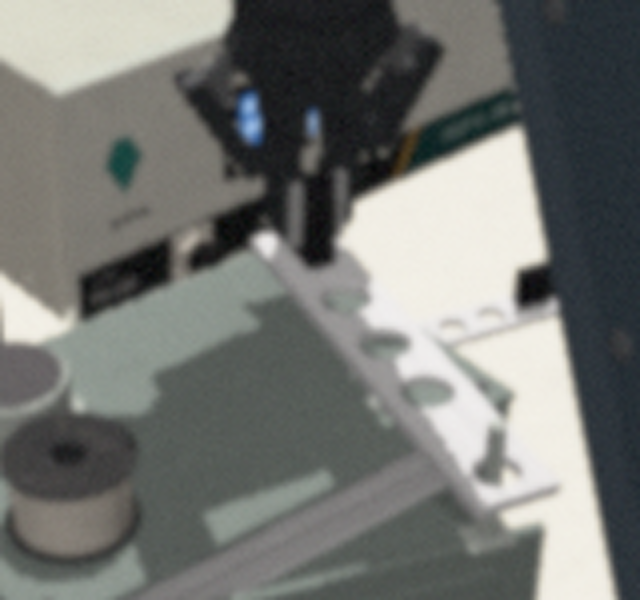

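The middle hole is now at crop (384,344), where the first hole was when it was lifted. The post is still in the eye at (492,465) and the flap has opened. I lower the bar carefully.

drive_tool:
  deltas: [0,0,0.4,0,0,0,0.8,0,0,0,1.2,0,0,0,1.5,0,0,0,1.8,0,0,0,2.1,0,0,0,2.3,0,0,0,2.4,0,0,0,2.4,0]

```text
t: 6.95
tcp_pos: [0.5106, 0.0004, 0.1196]
tool_rot: [0.99, -0.142, 0.001, -0.001]
force: [-0.5, -0.8, -1.7]
finger_gap: 0.17
```

```bash
python3 -c "
from h import *
rel([.549-.0384,-.0113+.0112,.116],-16.2)
snap('scene','scene5')
b=cv2.imread('pics/scene5.png')[120:270,220:380]
cv2.imwrite('pics/c5.png',cv2.resize(b,None,fx=4,fy=4,interpolation=cv2.INTER_CUBIC))
"
```

```text
t 6.95 tcp [5.106e-01 4.000e-04 1.196e-01] head -16.32 q [-0.22  0.55  1.82  0.    0.77  1.63] gap 0.16973822470894773 F [-0.5 -0.8 -1.7]
delta cm [0.01 0.05 0.36] turn -0.12 zax [ 0.0014  0.0019 -1.    ]
```

View pics/c5.png

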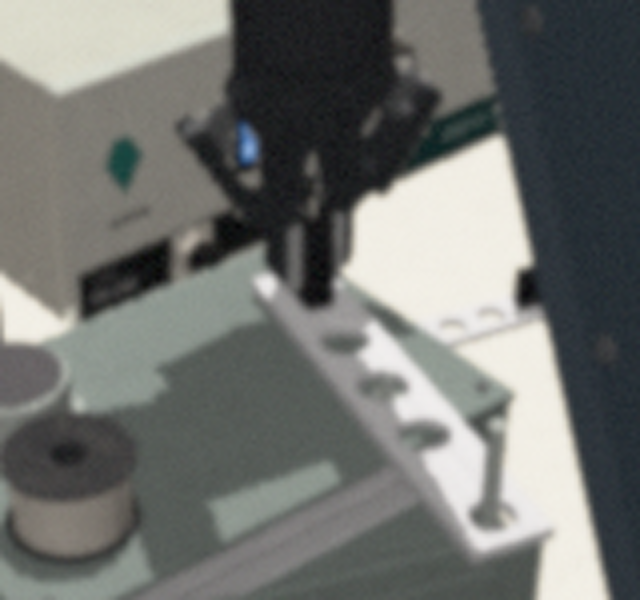

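The pin now shows inside the middle hole at (385,380). A few mm remain.

drive_tool:
  deltas: [0,0,0.1,0,0,0,0.2,0,0,0,0.3,0,0,0,0.35,0,0,0,0.35,0]

```text
t: 7.5
tcp_pos: [0.5107, 0.0004, 0.1161]
tool_rot: [0.99, -0.142, 0.001, -0.001]
force: [0.1, -0.1, -1.0]
finger_gap: 0.171
```

drive_tool:
  deltas: [0,0,0.05,0,0,0,0.08,0,0,0,0.08,0]

```text
t: 7.8
tcp_pos: [0.5107, 0.0004, 0.116]
tool_rot: [0.99, -0.142, 0.001, -0.001]
force: [-0.5, -0.3, 5.4]
finger_gap: 0.181
```

The force reads 5.4 N and z no longer falls, so the bar is resting on the box. I open the gripper and rise.

drive_tool:
  deltas: [0,0,0,0,0,0,0,0,0,0,0,0,0,0,0,0,0,0,0,0,0,0,0,0]
  hand: 4.5

```text
t: 8.4
tcp_pos: [0.5107, 0.0004, 0.1159]
tool_rot: [0.99, -0.142, 0.001, -0.001]
force: [-1.0, 0.2, -0.2]
finger_gap: 0.525
```

drive_tool:
  deltas: [0,0,-0.5,0,0,0,-1.5,0,0,0,-3,0,0,0,-5,0,0,0,-7,0,0,0,-9,0,0,0,-11,0,0,0,-12,0]

```text
t: 9.2
tcp_pos: [0.5115, 0.0001, 0.2385]
tool_rot: [0.99, -0.142, 0.003, -0.001]
force: [0.6, -0.7, 0.6]
finger_gap: 0.527
```

drive_tool:
  deltas: [0,2,0,0,0,5,0,0,0,9,0,0,0,13,0,0,0,17,0,0,0,21,0,0,0,25,0,0,0,28,0,0,0,30,0,0,0,30,0,0]

```text
t: 10.2
tcp_pos: [0.4267, -0.2905, 0.2379]
tool_rot: [0.99, -0.144, 0.003, -0.0]
force: [0.0, -0.1, -0.5]
finger_gap: 0.529
```

```bash
python3 -c "
from h import *
rel([.5,0,.116],-16.2)
s=snap('top','top6');snap('scene','scene6')
a=cv2.imread('pics/top6.png')[145:295,180:350];b=cv2.imread('pics/scene6.png')[120:270,220:390]
cv2.imwrite('pics/c6.png',cv2.resize(np.hstack([a,b]),None,fx=2.35,fy=2.35,interpolation=cv2.INTER_CUBIC))
cv2.imwrite('pics/c6t.png',cv2.resize(a,None,fx=4,fy=4,interpolation=cv2.INTER_CUBIC))
B=[]
for v in range(145,295):
  for u in range(260,345):
    if s['depth'][v,u]>0 and s['frame'][v,u].min()>175:
      p=pt(s,u,v)
      if .095<p[2]<.125: B.append(p)
B=np.array(B);print(len(B),cv2.minAreaRect((B[:,:2]*1000).astype(np.float32)))
A=np.c_[B[:,:2]-[.43,.023],np.ones(len(B))];print(np.linalg.lstsq(A,B[:,2],rcond=None)[0])
"
```

```text
t 10.2 tcp [ 0.4267 -0.2905  0.2379] head -16.52 q [-0.82  0.37  1.7   0.    1.07  1.04] gap 0.5285026115974758 F [ 0.  -0.1 -0.5]
delta cm [ -1.3  -29.92  12.22] turn -0.32 zax [ 6.2e-03 -4.0e-04 -1.0e+00]
1457 ((425.7794494628906, 25.445289611816406), (39.89332580566406, 223.28994750976562), 73.6716537475586)
[-0.00046091  0.00102423  0.10563231]
```

View pics/c6.png

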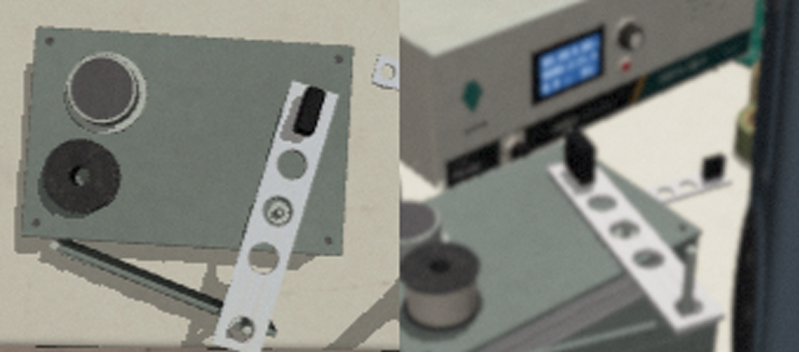

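View pics/c6t.png

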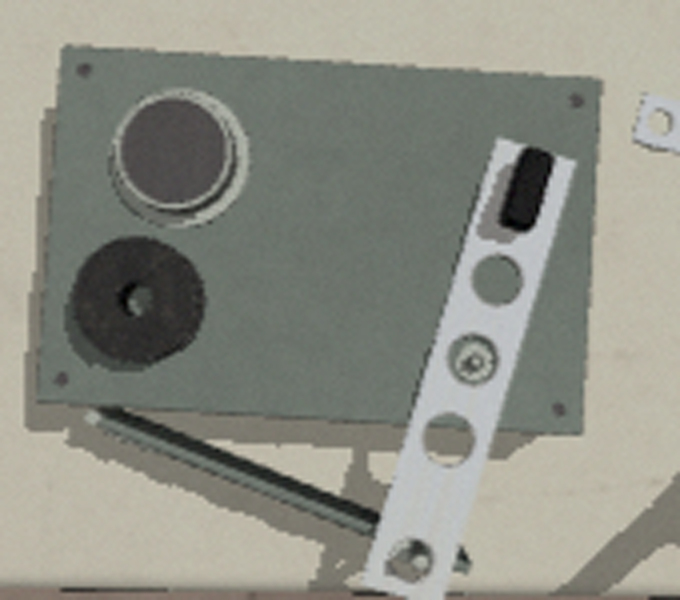

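The pin is centred in the middle hole (472,358), the post is in the eye (412,560), and the bar is flat with its top at z 0.1056. It moved 39.7 mm. The flap is about 17–20° from the box front, and the robot is clear.

```bash
python3 -c "
from h import *
print(manip.sign_off())"
```

```text
the job is handed in; nothing more can be done
None
```

I opened the flap one step and handed the job in at about 10 s of the 32 s allowed; the hand-in reports no verdict. I took the 224 mm stay by its grip, lifted it level about 26 mm, drew it 40 mm towards the flap and lowered it over the pin. I then let go and moved the arm clear.

The last pictures show:
- **Pin:** it stands in the middle hole, and the bar moved 39.7 mm from where it started.
- **Eye:** it is still round the flap's post.
- **Bar:** it lies flat, with its top 105.6 mm above the table and a tilt of about 0.001 rad.
- **Flap:** I judged its angle by eye at about 0.3 rad, inside the 0.23–0.48 range, but did not measure it precisely.
- **Forces:** about 6 N was the most I read at the wrist. The readings came only at the end of each move.

No check failed. The two cameras disagreed by 2–3 mm on where the grip was, and I aimed between them.

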